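Complete a set of bearings and gather them in the tote's pouring corner

TASK

Make up the set of three ball bearings: push the dispenser's sprung slide fully home once, so that one more bearing drops into the tote at its mouth, and let the slide spring back out. Then lift the tote by its handle bar well clear of the bench, tip it towards its cut-off pouring corner until all three bearings have slid together into that corner, and finish still holding it up, still and tipped like that, ready to pour, with no bearing spilled. Leave the other things on the bench where they are.

Things in the scene. Friction and masses are not known exactly. Their poses are not given: they have to be found in the camera images.
- dispenser: Bearing dispenser fixed to the bench: foot plate, aluminium deck (top 54 mm up), dark square magazine tube (36 mm wide, top 92 mm up), spring block (82 mm up) and bush ending 87 mm towards +y. Origin on the bench under the magazine, z up, x away from the robot. Mouth 18 mm towards -y, push knob at +y. Two bearings are stacked inside; the slide ejects the lowest towards -y into the tote.
- slide (a joint): Slide of the dispenser, m: 0 = out, at rest; 0.045 = fully home, knob pushed in 45 mm to a firm stop. Sprung: 2.6 N to start, 8.5 N when home; returns by itself when let go. The lowest bearing drops only when the slide is nearly home.
- knob_face (a point): Centre of the outer face of the slide's round black push knob (diameter 44 mm, 10 mm thick, face upright), 67 mm above the bench; it lies 148.5 mm from the dispenser's origin towards its +y when the slide is out. Push it towards the dispenser's -y.
- tote: Grey tote, 120 (x) by 160 (y) mm, walls 38 high, walls and floor 3 thick, 0.26 kg. Origin at the centre of its underside, z up. Stands with its +y end at the dispenser's mouth, axes nearly parallel to the dispenser's. The corner at (-x, -y), away from the dispenser, is cut off at 45 degrees with a lower wall (22) and a lip. Handle bar across its middle along x on straps 107 high.
- grip (a point): Middle of the tote's black handle bar: bar 124 mm long along the tote's x, 14 mm wide (y), 18 mm high (z), centre 96 mm above the tote's underside. Grip it from above across its 14 mm (tote's y), firmly (40 N or more).
- spout (a point): Point under the middle of the tote's cut-off pouring corner, at the level of its underside, at (-47, -67, 0) mm in the tote's frame. It is the lowest point when the tote is tipped to that corner. Bearings gathered in the corner lie within 80 mm of it.
- bearing_1: Steel ball bearing, diameter 26 mm, 8 mm thick, 30 g, lying flat in the tote; origin at the centre of one flat face. Oiled and smooth (friction about 0.3): free on the tote's floor they start to slide at about 17 degrees, but along a wall, with the tote tipped diagonally, only at about 30; tipping it 35 to 40 degrees towards the corner gathers them surely.
- bearing_2: Same kind of bearing, lying in the tote.
- bearing_3: Same kind of bearing, lowest in the dispenser's magazine: the one to be dispensed.
- spare_1: Same kind of bearing, second in the magazine: must stay in the magazine.
- magazine (a point): Middle of the magazine bore at deck height, 54 mm above the dispenser's origin.
- hex_keys: Set of hex keys in a red holder, 14x62 mm, 52 mm high, standing on the bench; leave it.
- pulley: Toothed belt pulley, 24 mm across, 18 mm high; leave it.
- motor: Small stepper motor standing shaft up, 33x28 mm, 44 mm high; leave it.
- round_cell: Round battery cell lying, 14 mm thick, 50 mm long; leave it.
Mind the look-alikes: they are no part of the job. Leave any pink look-alike of the dispenser alone.

How it is judged:
On the way, in this order (a step that is already met when the one before it is completed fails the run):
1. the slide is pushed fully home (value of joint slide above 0.042 m), for 0.05 s.
2. one more bearing has dropped into the tote, still standing on the bench, and the slide is back out (value of joint slide below 0.004 m and x of bearing_3 in the frame of tote between -0.062 and 0.062 m and y of bearing_3 in the frame of tote between -0.082 and 0.082 m and z of bearing_3 in the frame of tote between -0.005 and 0.036 m and height (world z) of tote below 0.015 m), for 0.2 s.
3. the tote is lifted off the bench in the fingers (height (world z) of spout above 0.03 m and contact force between the fingers and tote above 1 N), for 0.2 s.
At the end, for the whole second after the job is handed in: Fingers hold the tote still, off the dispenser, pouring corner 30 mm or more above the bench, tipped 15 degrees or more, 5 or more along each side; bearings 1-3 at rest in it, each within 80 mm of the spout point; slide out, the spare in the magazine (all of step 3 and contact force between tote and dispenser below 0.3 N and angle between tote's own z axis and vertical above 0.26 rad and angle between tote's own x axis and vertical below 1.48 rad and angle between tote's own y axis and vertical below 1.48 rad and linear speed of tote below 0.03 m/s and value of joint slide below 0.004 m and horizontal distance between spare_1 and magazine below 0.015 m and distance between each of bearing_1, bearing_2, bearing_3 and spout below 0.08 m and z of bearing_1 in the frame of tote between -0.005 and 0.036 m and linear speed of each of bearing_1, bearing_2, bearing_3 below 0.05 m/s and z of bearing_2 in the frame of tote between -0.005 and 0.036 m and z of bearing_3 in the frame of tote between -0.005 and 0.036 m); the arm keeps its last pose, push and grip.
It fails at once if the spare bearing is pushed out of the magazine (horizontal distance between spare_1 and magazine above 0.022 m).
It fails at once if another thing on the bench is moved more than 30 mm (distance of any of hex_keys, pulley, motor, round_cell from where it was at the start of the episode above 0.03 m).
It also fails if it takes over 48 s, if anything falls off the work surface, if the arm or the gripper's body presses on something with over 40 N, if the wrist force passes 120 N, or if a joint passes its speed limit or range.

ROBOT

A 6-joint arm with a two-finger parallel gripper is mounted at the origin on a cart in front of the work surface, level with it; the furniture and walls round the work are solid. World frame = base frame: x ahead of the robot, y to its left, z up, the work surface at z = 0. Lengths are in m, angles in rad, forces in N, time in s.
With the tool pointing down it reaches from about 0.35 to 0.775 m from the base axis. Payload 5.5 kg.
Tool frame: the origin (TCP) lies at the very end of the fingers, on their centre line; the grasp point (between the pads) lies 19 mm behind it; z points along the fingers, y is the direction in which the jaws open and shut (so a half turn about z gives the same grasp; the last joint's range is limited). The gripper opens to 85 mm and grips with 20 to 120 N. Pads are 22 mm wide; open, the fingers measure 114 mm over their backs; the gripper's body (76 mm by 85 mm) begins 54 mm behind the grasp point. The pads swing forward as they close: fully open they stand 13 mm farther back than shut.
Start: joints at [-1.365, 0.313, 0.046, 1.304, 0, 1.431], TCP at [0.195, -0.541, 0.231] pointing down, gripper open.
Joint ranges: [-2.76, 2.76], [-0.86, 1.69], [-1.03, 1.26], [-2.2, 2.34], [-1.47, 1.5], [-3.14, 3.14]. Speed limits (rad/s): [2.57, 2.57, 3.14, 3.14, 3.14, 3.14].

INTERFACE

Orientations are given as a 3x3 rotation matrix whose columns are the frame's x, y, z axes.
In Python, from plant import * gives the robot as it stands.
- The arm moves only by the tool step_arm, never from a script. Its argument "rows" is text: rows parted by semicolons, each of 7 numbers parted by spaces: the shift along the world's x, y, z in mm, then the turn, a rotation vector about the world's x, y, z in rad, then the opening, from 0 (shut) to 1 (fully open). A call has 1 to 20 rows; each row is the pose to reach, as a shift and turn from the pose commanded when the call began; what a row does not reach only later rows make up. A row lasts 1/10 s, in which the tool goes at most 50 mm and 8.59 degrees, less where a joint would pass 70% of its speed; a pose out of reach is approached as far as the arm can. A call with a gripper value outside its range is refused whole. The fingers move at their own pace and stop on an object; "squeeze" is the grip in N (left out, the last holds). Time passes only in rows, so rows that repeat a pose let the fingers close. It gives the time, the measured TCP pose, the force and the opening at its end, in the units of the state.
- state(): the state, without advancing time (a new reading comes with each control period).
- capture(name): name is "side" or "top" or "wrist"; returns (picture, depth): 480x640x3 uint8, red, green, blue; 480x640 float32, m along the optical axis (not along the pixel's ray), 0 where there is no reading.
- camera_model(name): a dict with "mtx" (3x3 intrinsics, pixels), "dist" ([k1, k2, p1, p2, k3] as OpenCV has them; the pictures are not rectified), "cam_to_world" (4x4, takes a point from camera to world coordinates). Camera axes: x right, y down, z forward; pixel columns grow to the right and rows downward; lengths in m; the calibration is good to about 2 mm. A picture is of the moment at which its call begins: read the wrist's pose just before it. camera_model takes no time and is no camera call; for the wrist camera it gives the pose at the moment of the call.
- sign_off(): hands the job in, once; it reports no verdict.
The state is a dict: "t": time; "joint_pos": joint angles; "qvel": joint speeds; "tau": joint torques, N m; "tcp_pos": TCP position; "tool_rot": TCP orientation; "wrist_force": force on the tool from outside, world axes, zero at the start; "wrist_torque": the same for the moment, N m; "opening": opening from 0.0 (shut) to 1.0 (fully open).
Only numpy, scipy, OpenCV 4.12 (cv2) and the standard library are available. Lean on these libraries where they do the work, as an engineer would, in place of code of your own. Each camera call takes 0.05 s, during which the arm holds its last target.

## Working session

There is one attempt and no reset: what is moved stays moved. The work goes in short steps, Python scripts to look and compute and a tool call to move; the robot and the scene stay as the last step left them, time stands still between calls to the robot, and variables do not carry over. Pictures are saved under pics/ and viewed, and the job is handed in when it is done.

Besides the shell and the picture viewer there is one more tool, called as name(argument=value, ...) on one line, values as JSON. step_arm: Moves the arm, as the interface text tells. Its arguments: {"type":"object","properties":{"rows":{"type":"string"},"squeeze":{"type":"number"}},"required":["rows"]}

```bash
ls; mkdir -p pics; python3 - <<'E'
from plant import *
import cv2,numpy as np
for n in ("top","side"):
    p,d=capture(n); cv2.imwrite(f"pics/{n}0.png",p[:,:,::-1]); np.save(f"pics/{n}0.npy",d)
    m=camera_model(n); print(n,m)
print(state())
E
```

```text
pics
top {'mtx': array([[587.91045173,   0.        , 323.28918811],
       [  0.        , 587.91045173, 234.72148215],
       [  0.        ,   0.        ,   1.        ]]), 'dist': array([-0.12585467,  0.        ,  0.        ,  0.        ,  0.        ]), 'cam_to_world': array([[-1.21414902e-03, -9.84700023e-01,  1.74253810e-01,
         3.17113556e-01],
       [-9.99901669e-01,  3.62989367e-03,  1.35453380e-02,
         1.81104850e-01],
       [-1.39706174e-02, -1.74220229e-01, -9.84607604e-01,
         1.45865725e+00],
       [ 0.00000000e+00,  0.00000000e+00,  0.00000000e+00,
         1.00000000e+00]])}
side {'mtx': array([[597.06605228,   0.        , 317.6789121 ],
       [  0.        , 597.06605228, 241.7282214 ],
       [  0.        ,   0.        ,   1.        ]]), 'dist': array([0.02224977, 0.        , 0.        , 0.        , 0.        ]), 'cam_to_world': array([[ 0.99993188,  0.00963217,  0.00659262,  0.56660848],
       [-0.00119054, -0.47770135,  0.87852149, -0.89836183],
       [ 0.01161137, -0.87846949, -0.47765734,  0.70487452],
       [ 0.        ,  0.        ,  0.        ,  1.        ]])}
{'t': 0.1, 'joint_pos': array([-1.36461529e+00,  3.13882565e-01,  4.50919327e-02,  1.30364404e+00,
        1.49674387e-05,  1.43119329e+00]), 'qvel': array([ 0.00027349, -0.00194877,  0.00330927, -0.00055804, -0.00067759,
       -0.00064383]), 'tau': array([ 4.29081148e-03, -4.81725597e+01,  2.99243492e+01,  1.26738977e-02,
       -5.27491011e-05,  5.65492346e-07]), 'tcp_pos': array([ 0.19478291, -0.54049969,  0.23052212]), 'tool_rot': array([[ 9.40810033e-01,  3.38934180e-01, -3.20757083e-04],
       [ 3.38934245e-01, -9.40808693e-01,  1.60670917e-03],
       [ 2.42797602e-04, -1.62032366e-03, -9.99998658e-01]]), 'wrist_force': array([ 0.0323322 ,  0.30137176, -0.53714596]), 'wrist_torque': array([ 0.00661221, -0.01354479,  0.03930598]), 'opening': 1.0027139819799293}
```

View pics/top0.png

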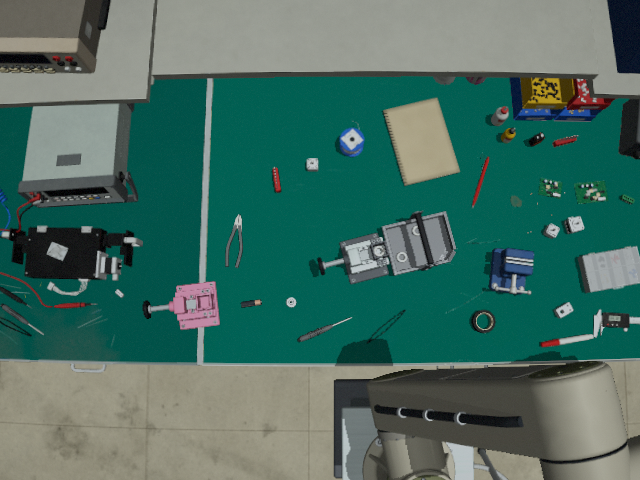

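View pics/side0.png

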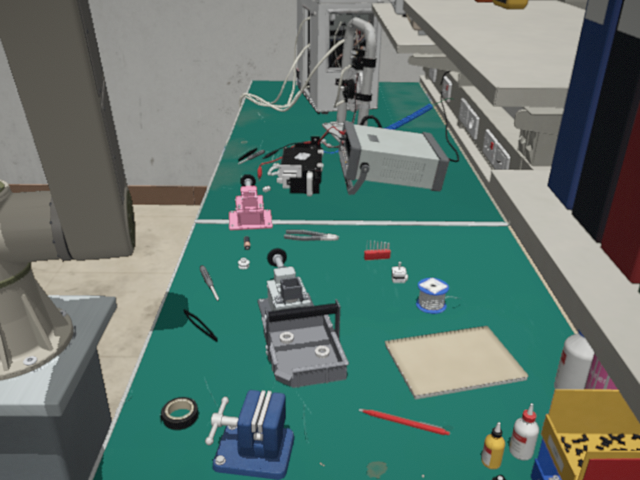

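The aluminium dispenser with the tote is at top px (320-455, 210-285). The pink look-alike is at (147-218, 283-328) and gets left alone. I'll enlarge the dispenser to confirm.

```bash
cat > h.py <<'E'
import cv2,numpy as np
def ray(m,u,v):
    n=cv2.undistortPoints(np.array([[[u,v]]],float),m["mtx"],m["dist"])[0,0]
    return np.array([n[0],n[1],1.])
def px_plane(m,u,v,z):
    T=m["cam_to_world"]; r=T[:3,:3]@ray(m,u,v); o=T[:3,3]
    return o+r*(z-o[2])/r[2]
def px_d(m,d,u,v):
    T=m["cam_to_world"]; return T[:3,:3]@(ray(m,u,v)*d[int(v),int(u)])+T[:3,3]
def proj(m,P):
    T=np.linalg.inv(m["cam_to_world"]); 
    q,_=cv2.projectPoints(np.atleast_2d(P).astype(float),cv2.Rodrigues(T[:3,:3])[0],T[:3,3],m["mtx"],m["dist"]); return q[:,0]
def crop(p,x0,y0,x1,y1,k,fn):
    c=cv2.resize(p[y0:y1,x0:x1],None,fx=k,fy=k,interpolation=cv2.INTER_CUBIC)
    for x in range(x0-x0%20+20,x1,20):
        cv2.line(c,((x-x0)*k,0),((x-x0)*k,6),(0,255,255),1); cv2.putText(c,str(x),((x-x0)*k,16),0,.35,(0,255,255),1)
    for y in range(y0-y0%20+20,y1,20):
        cv2.line(c,(0,(y-y0)*k),(6,(y-y0)*k),(0,255,255),1); cv2.putText(c,str(y),(8,(y-y0)*k+4),0,.35,(0,255,255),1)
    cv2.imwrite(fn,c)
E
python3 - <<'E'
from h import *
crop(cv2.imread("pics/top0.png"),305,195,465,300,5,"pics/c1.png")
crop(cv2.imread("pics/side0.png"),240,235,360,395,4,"pics/c2.png")
E
```

```text
(no output)
```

View pics/c1.png

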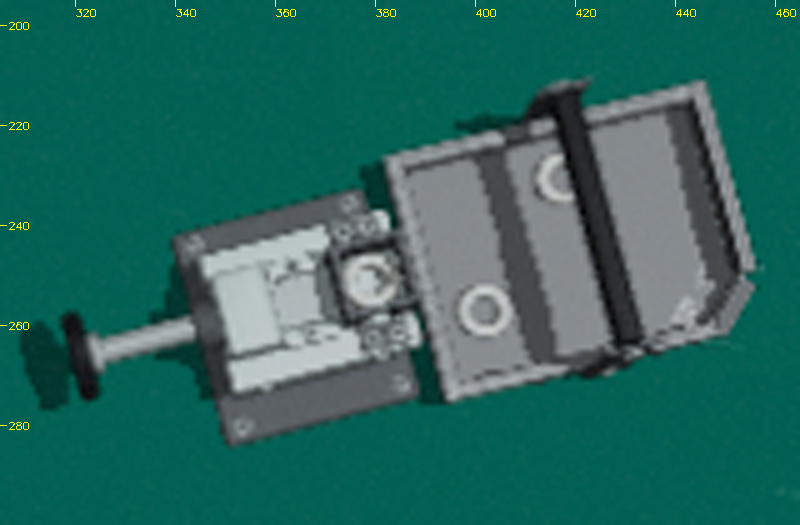

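View pics/c2.png

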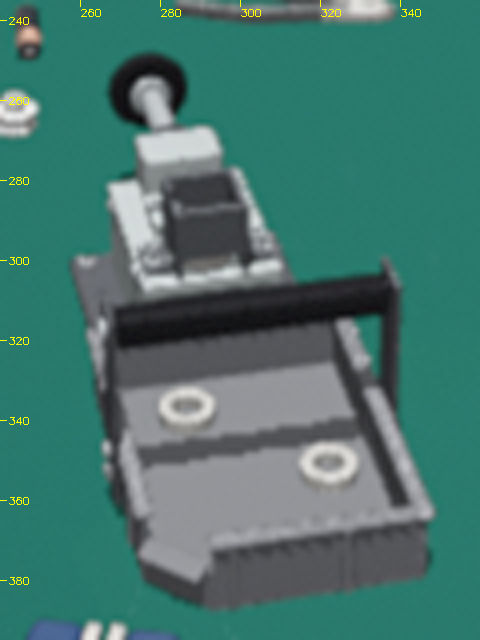

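```bash
python3 - <<'E'
from plant import *
from h import *
m=camera_model("top");s=camera_model("side")
P=lambda u,v,z:px_plane(m,u,v,z)
A,B,C=P(384.5,226.5,.038),P(445,212,.038),P(395,274.5,.038)
print("corners",A,B,C, np.linalg.norm(A-B),np.linalg.norm(A-C))
yd=(A-B);print("yaw from y",np.degrees(np.arctan2(-yd[0],yd[1])));xd=A-C;print("yaw x",np.degrees(np.arctan2(xd[1],xd[0])));print("centre",(B+C)/2)
b1,b2=P(417.5,214,.105),P(430.5,264,.105);print("bar",b1,b2,(b1+b2)/2,np.linalg.norm(b1-b2))
mg=P(379.,249.5,.092);print("mag top",mg)
print("side mag",px_plane(s,285,278,.092))
k=P(318.3,264.8,.067)
print("knob",k, "side knob",px_plane(s,276.8,257.3,.067))
d=k-mg;print("disp yaw",np.degrees(np.arctan2(-d[0],d[1])),np.linalg.norm(d[:2]))
print("side bar ends",px_plane(s,269,313,.105),px_plane(s,336,281,.105))
print("foot corners",[P(*q,.006).round(4) for q in((340,243),(375,233.5),(351,283))])
E
```

```text
corners [0.58852327 0.0500247  0.038     ] [ 0.62460241 -0.10103397  0.038     ] [0.4698571  0.02671354 0.038     ] 0.15530752585638208 0.1209341655503384
yaw from y 13.432974473669287
yaw x 11.113847988724078
centre [ 0.54722975 -0.03716022  0.038     ]
bar [ 0.60543788 -0.02230093  0.105     ] [ 0.48670597 -0.04921462  0.105     ] [ 0.54607193 -0.03575778  0.105     ] 0.12174404898394643
mag top [0.52322738 0.06900629 0.092     ]
side mag [0.51180221 0.08100114 0.092     ]
knob [0.49063981 0.21223199 0.067     ] side knob [0.48822326 0.20362449 0.067     ]
disp yaw 12.818063929059559 0.14688618407551027
side bar ends [ 0.49078341 -0.05356423  0.105     ] [0.60910456 0.05128867 0.105     ]
foot corners [array([0.553 , 0.1593, 0.006 ]), array([0.5768, 0.0713, 0.006 ]), array([0.4526, 0.1327, 0.006 ])]
```

```bash
cat > ov.py <<'E'
from h import *
def frame(x,y,yaw):
    c,s=np.cos(np.radians(yaw)),np.sin(np.radians(yaw))
    return lambda L:(np.array([[c,-s,0],[s,c,0],[0,0,1]])@np.array(L,float).T).T+[x,y,0]
def overlay(img,m,D,T,x0,y0,x1,y1,k,fn):
    c=cv2.resize(img[y0:y1,x0:x1],None,fx=k,fy=k,interpolation=cv2.INTER_CUBIC)
    def dl(P,col,closed=True):
        q=(proj(m,P)-[x0,y0]+.5)*k; cv2.polylines(c,[q.round().astype(int)],closed,col,1,cv2.LINE_AA)
    fd,ft=frame(*D),frame(*T)
    sq=lambda a,b,z:[[a,b,z],[-a,b,z],[-a,-b,z],[a,-b,z]]
    dl(fd(sq(.018,.018,.092)),(0,0,255))
    t=np.linspace(0,2*np.pi,30,False)
    dl(fd(np.c_[.022*np.cos(t),0*t+.1485,.067+.022*np.sin(t)]),(0,0,255))
    dl(ft(sq(.06,.08,.038)),(0,255,0)); dl(ft(sq(.06,.08,.0)),(0,255,0))
    dl(ft(sq(.062,.007,.105)),(255,255,0)); dl(ft(sq(.062,.007,.087)),(255,255,0))
    cv2.imwrite(fn,c)
E
python3 - <<'E'
from plant import *
from ov import *
D=(.5225,.0695,13);T=(.5465,-.0365,12.5)
overlay(cv2.imread("pics/top0.png"),camera_model("top"),D,T,305,195,465,300,5,"pics/o1.png")
overlay(cv2.imread("pics/side0.png"),camera_model("side"),D,T,240,235,360,395,4,"pics/o2.png")
E
```

```text
(no output)
```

View pics/o1.png

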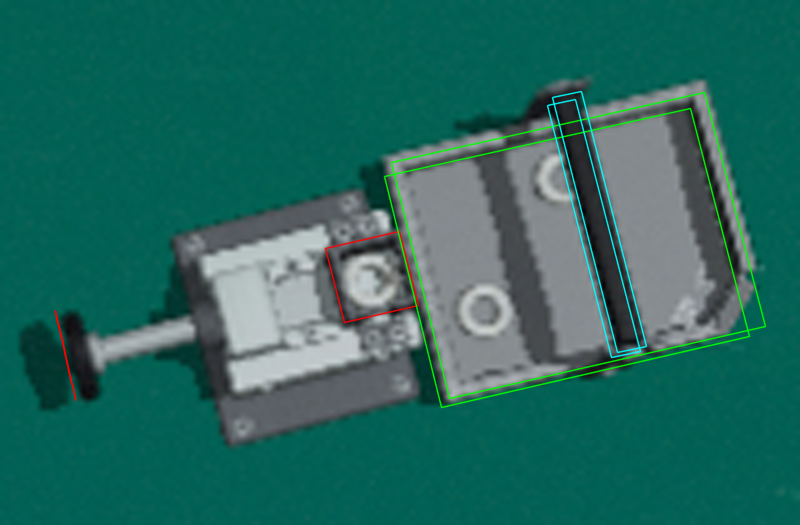

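View pics/o2.png

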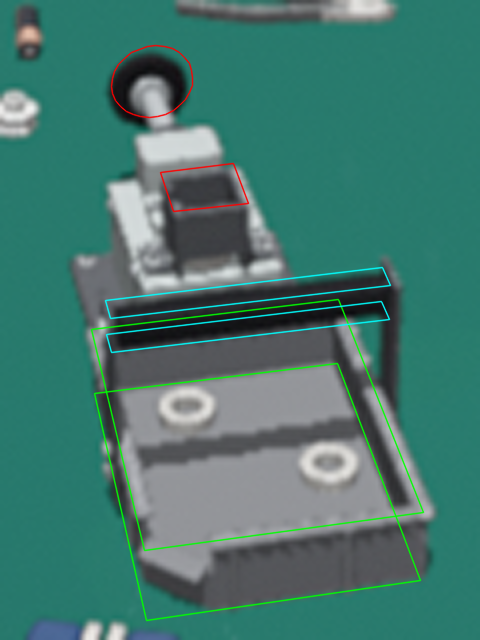

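The overlays agree within about 3 mm. The tote needs about +4 mm in x, and the dispenser comes out near (.523, .068) with yaw 13.5°. Next I'll move to behind the knob with the fingers shut and the tool turned edge-on.

step_arm(rows="284 792 0 0 0 1.461 0;284 792 0 0 0 1.461 0;284 792 0 0 0 1.461 0;284 792 0 0 0 1.461 0;284 792 0 0 0 1.461 0;284 792 0 0 0 1.461 0;284 792 0 0 0 1.461 0;284 792 0 0 0 1.461 0;284 792 0 0 0 1.461 0;284 792 0 0 0 1.461 0;284 792 0 0 0 1.461 0;284 792 0 0 0 1.461 0;284 792 0 0 0 1.461 0;284 792 0 0 0 1.461 0;284 792 0 0 0 1.461 0;284 792 0 0 0 1.461 0;284 792 0 0 0 1.461 0;284 792 0 0 0 1.461 0;284 792 0 0 0 1.461 0;284 792 0 0 0 1.461 0", squeeze=60)

```text
t: 2.1
tcp_pos: [0.4782, 0.2502, 0.231]
tool_rot: [[-0.233, 0.972, -0.001], [0.972, 0.233, -0.001], [-0.0, -0.001, -1.0]]
wrist_force: [-0.2, -0.8, -0.1]
opening: 0.002
```

```bash
python3 - <<'E'
from plant import *
from ov import *
m=camera_model("wrist"); p,d=capture("wrist"); cv2.imwrite("pics/w1.png",p[:,:,::-1]); np.save("pics/w1.npy",d)
D=(.523,.068,13.5);T=(.5505,-.0365,12.5)
overlay(p[:,:,::-1].copy(),m,D,T,0,0,640,480,1,"pics/w1o.png")
overlay(cv2.imread("pics/top0.png"),camera_model("top"),D,T,305,195,465,300,5,"pics/o3.png")
print(state()["tcp_pos"],state()["joint_pos"])
E
```

```text
[0.47836435 0.24986845 0.23122942] [ 3.32707640e-01  2.45205633e-01 -4.58769694e-02  1.28053063e+00
 -2.31110083e-04  1.66877260e+00]
```

View pics/w1o.png

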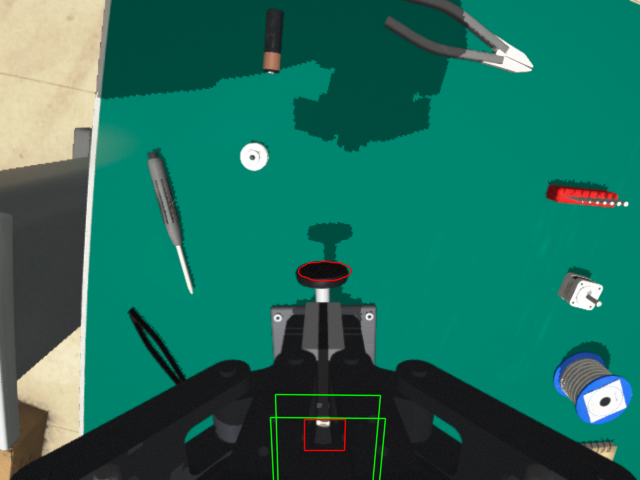

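View pics/o3.png

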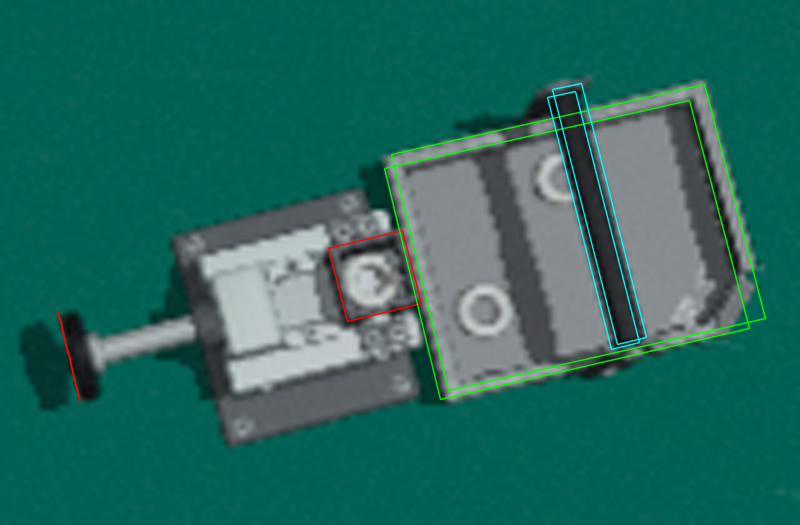

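The knob-face outline fits the wrist view at (323,271). I'll lower to knob height, then approach.

step_arm(rows="0 0 -50 0 0 0 0;0 0 -100 0 0 0 0;0 0 -150 0 0 0 0;0 0 -174 0 0 0 0;0 0 -174 0 0 0 0;2 -10 -174 0 0 0 0;5 -20 -174 0 0 0 0;5 -20 -174 0 0 0 0")

```text
t: 2.95
tcp_pos: [0.4861, 0.2298, 0.0596]
tool_rot: [[-0.232, 0.973, 0.004], [0.973, 0.232, 0.001], [-0.0, 0.004, -1.0]]
wrist_force: [0.0, 1.0, 0.2]
opening: -0.004
```

step_arm(rows="2 -10 0 0 0 0 0;5 -20 0 0 0 0 0;7 -29 0 0 0 0 0;7 -29 0 0 0 0 0")

```text
t: 3.35
tcp_pos: [0.4924, 0.2022, 0.0587]
tool_rot: [[-0.233, 0.972, 0.003], [0.972, 0.233, 0.003], [0.002, 0.003, -1.0]]
wrist_force: [0.0, 5.7, 3.4]
opening: -0.0
```

step_arm(rows="2 -10 0 0 0 0 0;4 -17 0 0 0 0 0;5 -21 0 0 0 0 0;5 -22 0 0 0 0 0;5 -22 0 0 0 0 0")

```text
t: 3.85
tcp_pos: [0.4976, 0.1818, 0.0586]
tool_rot: [[-0.235, 0.972, 0.004], [0.972, 0.235, 0.004], [0.004, 0.005, -1.0]]
wrist_force: [1.6, 8.0, 3.7]
opening: 0.004
```

step_arm(rows="0.5 -2 0 0 0 0 0;1 -4 0 0 0 0 0;1 -4 0 0 0 0 0;1 -4 0 0 0 0 0")

```text
t: 4.25
tcp_pos: [0.4977, 0.1812, 0.0587]
tool_rot: [[-0.238, 0.971, 0.002], [0.971, 0.238, 0.011], [0.01, 0.005, -1.0]]
wrist_force: [-1.8, 19.7, 4.1]
opening: -0.002
```

The slide is at the firm stop (force up to 20 N with no further travel). Backing off now.

step_arm(rows="-5 20 0 0 0 0 0;-10 40 0 0 0 0 0;-17 70 0 0 0 0 0;-21 88 0 0 0 0 0;-21 88 0 0 0 0 0;-21 88 0 0 0 0 0")

```text
t: 4.85
tcp_pos: [0.4757, 0.2636, 0.0572]
tool_rot: [[-0.235, 0.972, -0.0], [0.972, 0.235, -0.001], [-0.001, -0.0, -1.0]]
wrist_force: [0.8, 0.6, -0.2]
opening: -0.0
```

```bash
python3 - <<'E'
from plant import *
from ov import *
p,d=capture("top");crop(p[:,:,::-1].copy(),305,195,465,300,5,"pics/c3.png")
p,d=capture("side");crop(p[:,:,::-1].copy(),240,235,360,395,4,"pics/c4.png")
E
```

```text
(no output)
```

View pics/c3.png

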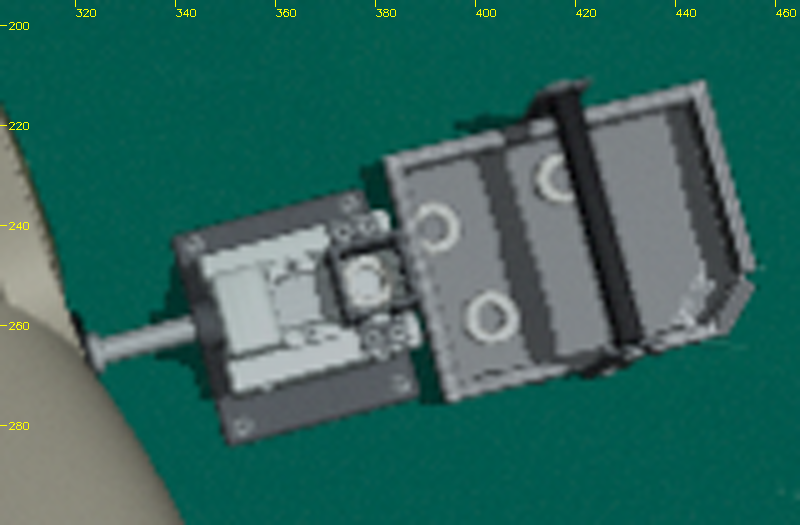

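View pics/c4.png

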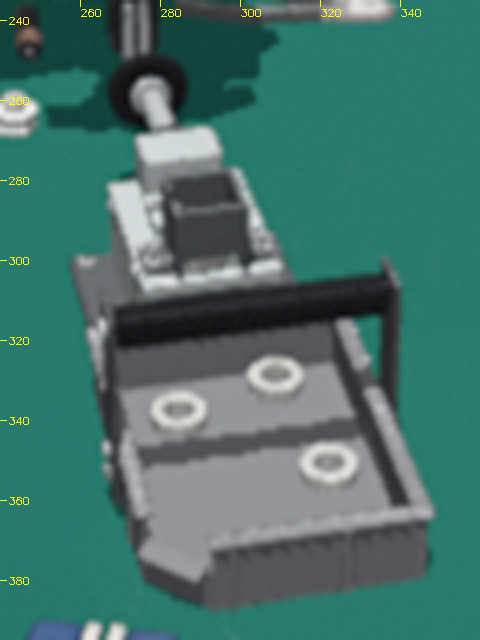

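Three bearings are in the tote, at top px (392,240), (403,258) and (415,231). The spare is in the magazine at (379,250), and the knob is back out. Next I'll go up and over to above the bar.

step_arm(rows="0 0 50 0 0 0 0;0 0 100 0 0 0 0;0 0 150 0 0 0 0;0 0 175 0 0 0 0;75 -300 150 0 0 1.555 1;75 -300 150 0 0 1.555 1;75 -300 150 0 0 1.555 1;75 -300 150 0 0 1.555 1;75 -300 150 0 0 1.555 1;75 -300 150 0 0 1.555 1;75 -300 150 0 0 1.555 1;75 -300 150 0 0 1.555 1;75 -300 150 0 0 1.555 1;75 -300 150 0 0 1.555 1;75 -300 150 0 0 1.555 1;75 -300 150 0 0 1.555 1;75 -300 150 0 0 1.555 1;75 -300 150 0 0 1.555 1;75 -300 150 0 0 1.555 1")

```text
t: 6.85
tcp_pos: [0.5508, -0.0362, 0.2074]
tool_rot: [[-0.976, -0.217, 0.0], [-0.217, 0.976, 0.0], [-0.0, 0.0, -1.0]]
wrist_force: [-0.3, -0.4, 0.6]
opening: 1.001
```

```bash
python3 - <<'E'
from plant import *
from ov import *
m=camera_model("wrist"); p,d=capture("wrist"); cv2.imwrite("pics/w2.png",p[:,:,::-1]); np.save("pics/w2.npy",d)
D=(.523,.068,13.5);T=(.5505,-.0365,12.5)
overlay(p[:,:,::-1].copy(),m,D,T,0,0,640,480,1,"pics/w2o.png")
print(state()["tcp_pos"],state()["joint_pos"])
E
```

```text
[ 0.55084411 -0.03607295  0.20733268] [-2.10852929e-01  2.76581563e-01 -6.29628870e-02  1.23132010e+00
  4.77728700e-05 -4.29934158e-01]
```

View pics/w2o.png

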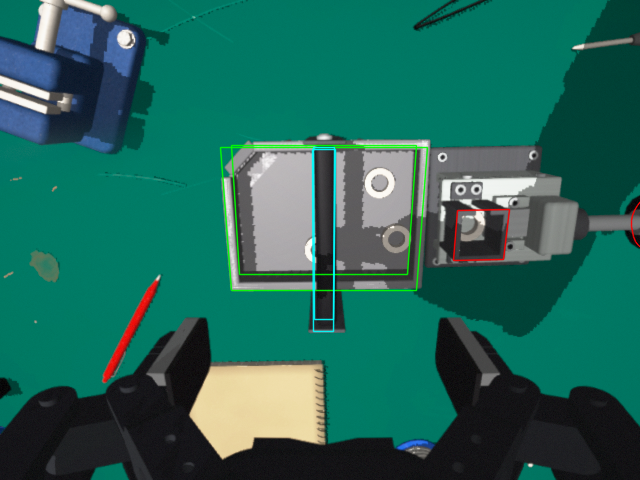

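The bar lies on the overlay at px (324,148-330), centred between the fingers. Descending and gripping.

step_arm(rows="0 0 -40 0 0 0 1;0 0 -80 0 0 0 1;0 0 -110 0 0 0 1;0 0 -129 0 0 0 1;0 0 -129 0 0 0 1;0 0 -129 0 0 0 0.5;0 0 -129 0 0 0 0;0 0 -129 0 0 0 0;0 0 -129 0 0 0 0;0 0 -129 0 0 0 0;0 0 -129 0 0 0 0;0 0 -129 0 0 0 0", squeeze=90)

```text
t: 8.1
tcp_pos: [0.5515, -0.036, 0.0794]
tool_rot: [[-0.976, -0.219, 0.002], [-0.219, 0.976, 0.0], [-0.002, -0.0, -1.0]]
wrist_force: [-0.9, 1.2, 6.5]
opening: 0.143
```

step_arm(rows="0 0 8 0 0 0 0;0 0 20 0 0 0 0;0 0 35 0 0 0 0;0 0 50 0 0 0 0;0 0 65 0 0 0 0;0 0 80 0 0 0 0;2 -8 95 0 0 0 0;4 -16 110 0 0 0 0;6 -24 125 0 0 0 0;8 -32 140 0 0 0 0;9 -38 150 0 0 0 0;9 -40 155 0 0 0 0;9 -40 155 0 0 0 0;9 -40 155 0 0 0 0")

```text
t: 9.5
tcp_pos: [0.5594, -0.0757, 0.2327]
tool_rot: [[-0.976, -0.218, -0.001], [-0.218, 0.976, 0.001], [0.001, 0.001, -1.0]]
wrist_force: [0.8, -0.6, -4.2]
opening: 0.146
```

```bash
python3 - <<'E'
from plant import *
from ov import *
p,d=capture("side");cv2.imwrite("pics/s5.png",p[:,:,::-1])
print(state())
E
```

```text
{'t': 9.55, 'joint_pos': array([-2.76652037e-01,  2.93549695e-01,  2.19236577e-02,  1.30081157e+00,
        2.42446339e-04, -4.97094831e-01]), 'qvel': array([ 0.00172704,  0.00222772, -0.00316662, -0.00058794,  0.00095713,
       -0.01129209]), 'tau': array([-1.47899687e-01, -4.94661963e+01,  3.17907751e+01,  1.12247505e-02,
        2.50337116e-02,  4.70941595e-04]), 'tcp_pos': array([ 0.55933528, -0.07557586,  0.23251398]), 'tool_rot': array([[-9.75799763e-01, -2.18660777e-01, -1.51264960e-03],
       [-2.18661982e-01,  9.75800427e-01,  6.81520836e-04],
       [ 1.32702225e-03,  9.95786831e-04, -9.99998624e-01]]), 'wrist_force': array([-0.7138928 ,  0.09777198, -3.75689238]), 'wrist_torque': array([ 0.0125709 , -0.02469885, -0.04696575]), 'opening': 0.14732725654271625}
```

View pics/s5.png

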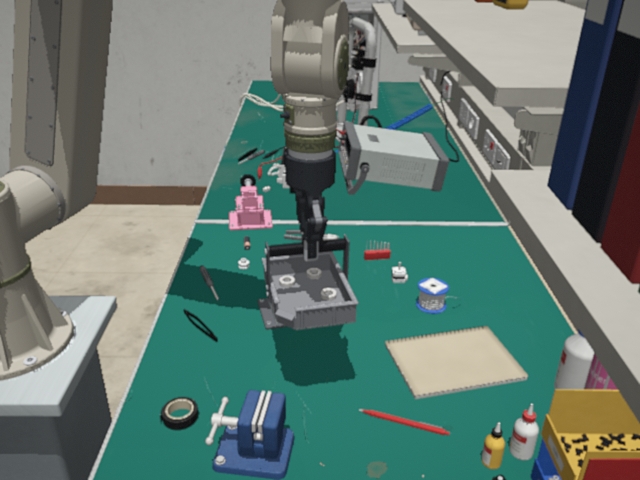

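The tote is lifted with three bearings in it, at side px (286,281), (314,273) and (329,293). Next I'll tip it gradually toward the pouring corner, with the axis at 327.6°.

step_arm(rows="0 0 0 0.04 -0.025 0 0;0 0 0 0.08 -0.051 0 0;0 0 0 0.12 -0.076 0 0;0 0 0 0.16 -0.102 0 0;0 0 0 0.2 -0.127 0 0;0 0 0 0.24 -0.152 0 0;0 0 0 0.28 -0.178 0 0;0 0 0 0.32 -0.203 0 0;0 0 0 0.36 -0.229 0 0;0 0 0 0.4 -0.254 0 0;0 0 0 0.44 -0.279 0 0;0 0 0 0.48 -0.305 0 0;0 0 0 0.52 -0.33 0 0;0 0 0 0.56 -0.355 0 0;0 0 0 0.56 -0.355 0 0;0 0 0 0.56 -0.355 0 0;0 0 0 0.56 -0.355 0 0;0 0 0 0.56 -0.355 0 0")

```text
t: 11.35
tcp_pos: [0.5601, -0.0757, 0.2336]
tool_rot: [[-0.896, -0.299, 0.329], [-0.093, 0.849, 0.519], [-0.435, 0.435, -0.789]]
wrist_force: [0.3, -0.3, -3.5]
opening: 0.142
```

```bash
python3 - <<'E'
from plant import *
from ov import *
p,d=capture("side");cv2.imwrite("pics/s6.png",p[:,:,::-1]); crop(p[:,:,::-1].copy(),220,200,380,350,4,"pics/c6.png")
p,d=capture("wrist");cv2.imwrite("pics/w6.png",p[:,:,::-1])
s=state();print(s["joint_pos"],s["tcp_pos"],s["tool_rot"])
E
```

```text
[-0.62123115  0.23860684 -0.20718156  1.16883336  0.66141696 -0.85748282] [ 0.56003721 -0.07571511  0.23358001] [[-0.89544436 -0.29946387  0.32939456]
 [-0.09291055  0.84934548  0.51959589]
 [-0.43536998  0.43466498 -0.78836498]]
```

View pics/c6.png

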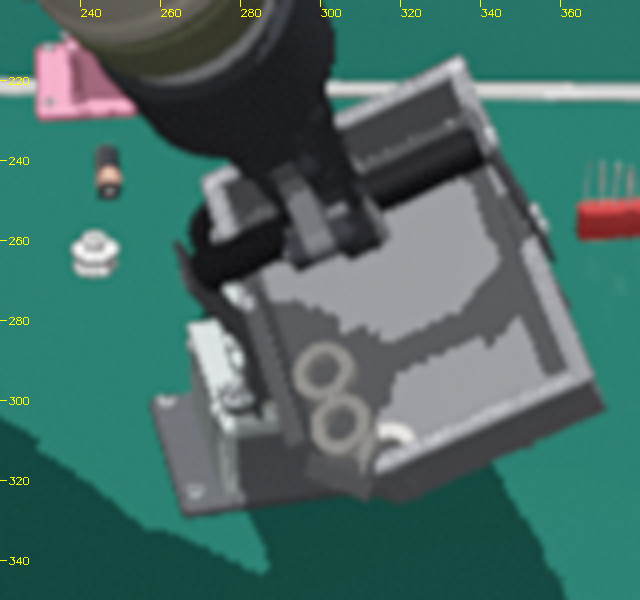

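View pics/w6.png

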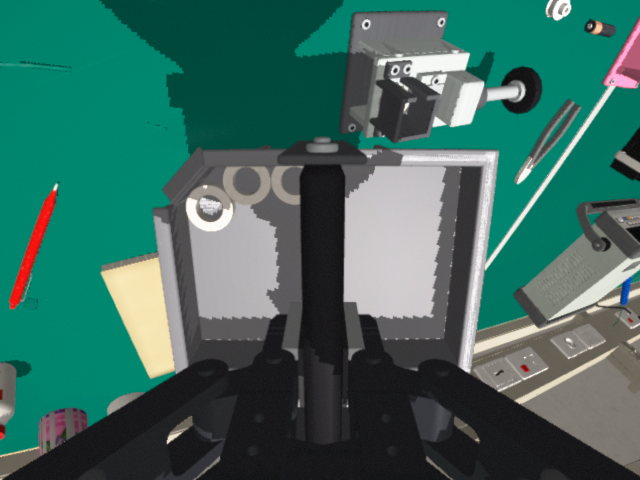

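```bash
python3 - <<'E'
from plant import *
from h import *
m=camera_model("wrist");s=state();R=s["tool_rot"]
Rt=R@np.diag([-1,1,-1]);o=s["tcp_pos"]+.0785*R[:,2]
T=m["cam_to_world"]
for u,v in((210,208),(247,182),(291,184),(184,188)):
    r=T[:3,:3]@ray(m,u,v); n=Rt[:,2]; c=T[:3,3]
    P=c+r*(n@(o+n*.011-c))/(n@r); L=Rt.T@(P-o); print((L*1000).round(1),"dist to spout",np.linalg.norm(L-[-.047,-.067,0]).round(4))
print("spout",o+Rt@[-.047,-.067,0], np.degrees(np.arccos(Rt[2])))
E
```

```text
[-33.  -62.1  11. ] dist to spout 0.0185
[-47. -41.  11.] dist to spout 0.0282
[-45.8 -17.6  11. ] dist to spout 0.0507
[-44.  -75.4  11. ] dist to spout 0.0142
spout [ 0.56387287 -0.09619978  0.12210842] [64.19116132 64.23602222 37.96702248]
```

step_arm(rows="0 0 0 0 0 0 0;0 0 0 0 0 0 0;0 0 0 0 0 0 0;0 0 0 0 0 0 0;0 0 0 0 0 0 0;0 0 0 0 0 0 0;0 0 0 0 0 0 0;0 0 0 0 0 0 0")

```text
t: 12.25
tcp_pos: [0.5599, -0.076, 0.2333]
tool_rot: [[-0.896, -0.299, 0.33], [-0.092, 0.849, 0.52], [-0.435, 0.435, -0.788]]
wrist_force: [-0.1, -0.5, -5.0]
opening: 0.149
```

```bash
python3 - <<'E'
from plant import *
from h import *
p,d=capture("wrist"); q=cv2.imread("pics/w6.png")[:,:,::-1]
print(np.abs(p.astype(int)-q)[150:400,160:500].mean(), state()["qvel"].round(3))
cv2.imwrite("pics/w7.png",p[:,:,::-1])
p,d=capture("top");crop(p[:,:,::-1].copy(),305,195,465,300,5,"pics/c7.png")
E
```

```text
3.126949019607843 [ 0.001 -0.    -0.001  0.    -0.    -0.002]
```

View pics/w7.png

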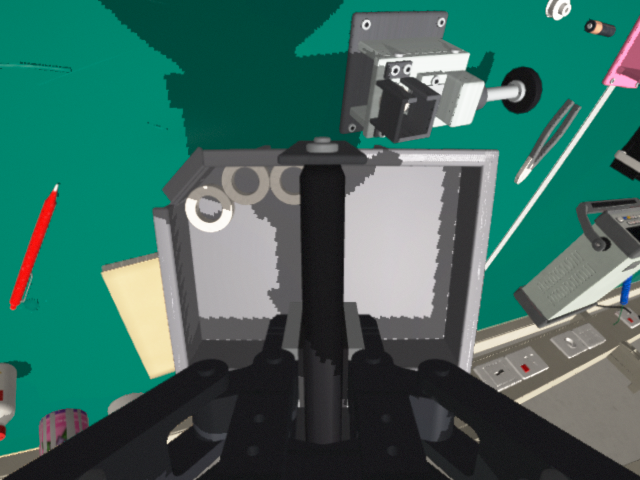

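View pics/c7.png

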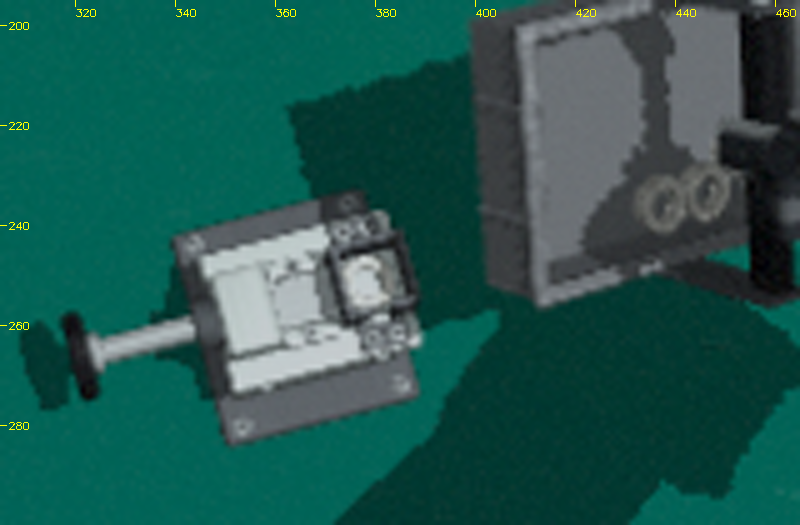

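The bearings are unchanged at (209,209), (247,183) and (290,184), so they are at rest. The spare is in the magazine at top px (379,251), the slide is out, and the tote is clear of the dispenser. Handing in.

```bash
python3 -c "
from plant import *
print(sign_off())"
```

```text
the job is handed in; nothing more can be done
None
```

The job is done and handed in at about 12 s of the 48 s allowed; `sign_off()` gives no verdict.

- **Dispensing:** I pushed the slide once to its firm stop, where the force rose to about 20 N with no more travel, and then backed off. The pictures showed the third bearing in the tote, the spare still in the magazine and the knob back out.
- **Lifting and tipping:** I gripped the tote's bar with 90 N, lifted it about 155 mm, moved it 40 mm away from the dispenser and tipped it towards the pouring corner. It finished held still, tipped 38°, with its x and y axes each about 64° from vertical. The spout point is about 122 mm above the bench.
- **Last checks:** All three bearings were in the corner, about 19, 28 and 51 mm from the spout point. They had not visibly moved between two pictures about 0.9 s apart. The arm's joint speeds were near zero.

None of the checks failed. The bearing distances and spout height come from the wrist camera and the arm's measured pose, so they carry the roughly 2 mm calibration error. I took no final picture to check that every other object on the bench had stayed put, but the arm only pressed on the knob and the bar.

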